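# Set out the pottery template that matches the sample

### The arm

A 6-joint arm with a two-finger parallel gripper is mounted at the origin on the work surface. World frame = base frame: x ahead of the robot, y to its left, z up, the work surface at z = 0. Lengths are in m, angles in rad, forces in N, time in s.
With the tool pointing down it reaches from about 0.425 to 0.95 m from the base axis. Payload 3.5 kg.
Tool frame: the origin (TCP) lies at the very end of the fingers, on their centre line; the grasp point (between the pads) lies 19 mm behind it; z points along the fingers, y is the line along which they close (so a half turn about z gives the same grasp; the last joint's range is limited). The gripper opens to 85 mm and grips with 20 to 120 N. Pads are 22 mm wide; open, the fingers measure 114 mm over their backs; the gripper's body (76 mm by 85 mm) begins 54 mm behind the grasp point. The pads swing forward as they close: fully open they stand 13 mm farther back than shut.
Start: joints at [-1.261, 0.286, 1.577, -0, 1.279, -0.15], TCP at [0.3, -0.605, 0.195] pointing down, gripper open.
Joint ranges: [-2.77, 2.77], [-0.9, 2.22], [0.21, 2.48], [-1.53, 4.67], [0.24, 2.81], [-2.84, 2.84]. Speed limits (rad/s): [2.79, 2.79, 3.14, 3.14, 3.14, 3.14].

### API

Orientations are given as a unit quaternion [x, y, z, w].
In Python, from plant import ctrl, probe_bus, read_camera gives the robot as it stands (ctrl), with the cameras as plain functions and the readings (probe_bus).
- The arm moves only by the tool run_rows, called by a JSON object that holds its "method" and its "body". Schema: {"type":"object","properties":{"offsets":{"type":"string"},"grip_n":{"type":"number"},"only":{"type":"string"},"quiet":{"type":"boolean"},"lines":{"type":"string"}},"required":["offsets"],"additionalProperties":false}. offsets is a string of 1 to 10 rows, one to a line, with the numbers parted by commas; each row has 7 numbers: dx, dy, dz in a scale on which 1.0 is 75 cm, then a rotation vector rx, ry, rz in shares of 90 degrees (1.0 is 90 degrees), then the opening from 0.0 (shut) to 1.0 (fully open); each row is the pose to reach, as a shift and turn from the pose commanded when the call began, along the tool's axes at that moment; what a row does not reach only later rows make up. A row lasts 1/8 s, in which the tool goes at most 0.0625 m and 0.188 rad, less where a joint would pass 70% of its speed; a pose out of reach is approached as far as the arm can. The fingers move at their own pace and stop on an object; grip_n is the grip in N (left out, the last holds). Time passes only in rows, so rows that do not move let the fingers close. The tool returns the time, the measured TCP pose, the force, the opening and the grip force at its end. only (a regular expression) keeps the lines of the reply that match it, lines (a string "A,B") keeps lines A to B, and quiet returns only ok. Input that does not fit is refused with a message, and nothing moves.
- probe_bus.get_state(): the state, without advancing time (a new reading comes with each control period).
- read_camera(name): name is "scene" or "side" or "wrist"; returns a dict with "pixels" (420x560x3 uint8, red, green, blue), "camera_matrix" (3x3 intrinsics, pixels), "dist_coeffs" ([k1, k2, p1, p2, k3] as OpenCV has them; the pictures are not rectified), "xyz" and "orientation" of the camera in the world. Camera axes: x right, y down, z forward; pixel columns grow to the right and rows downward; lengths in m; the calibration is good to about 2 mm. A picture is of the moment at which its call begins. There is no depth.
- ctrl.sign_off(): hands the job in; it is judged then, once.
The state is a dict: "time": time; "qpos": joint angles; "dq": joint speeds; "joint_efforts": joint torques, N m; "eef_pos": TCP position; "tcp_rot": TCP orientation; "contact_force": force on the tool from outside, world axes, zero at the start; "wrist_torque": the same for the moment, N m; "opening": opening from 0.0 (shut) to 1.0 (fully open); "finger_force": force on a finger pad.
Only numpy, scipy, OpenCV 4.12 (cv2) and the standard library are available. Lean on these libraries where they do the work, as an engineer would, in place of code of your own. Each camera call takes 0.05 s, during which the arm holds its last target. There are 200 camera calls.

### The job

Beside the blue bins on the workbench lies a white board with a green fired sample and an empty cork pad. Find the wooden template in the bins that has the same outline as the sample, and lay it flat, knob up, in the middle of the cork pad, ready for cutting the next piece; leave the templates that do not match in their bins.

Things in the scene. Friction and masses are not known exactly. Their poses are not given: they have to be found in the camera images.
- vase_template: Loose light-wood template, 12 mm thick, about 90 g, vase outline 109 x 68 mm (round belly, neck, lip and foot); dark round knob on top, 26 mm wide, 28 high. Origin: knob axis, underside; z up. Lies knob up, any yaw, near the middle of one of 3 blue open bins in a row, one template each (148 mm square inside, floor 4 mm thick, rim 30 mm over bench); which bin varies.
- flower_template: Loose light-wood template, 12 mm thick, about 90 g, four-petal flower outline 106 x 106 mm; dark round knob on top, 26 mm wide, 28 high. Origin: knob axis, underside; z up. Lies knob up, any yaw, near the middle of one of 3 blue open bins in a row, one template each (148 mm square inside, floor 4 mm thick, rim 30 mm over bench); which bin varies.
- gourd_template: Loose light-wood template, 12 mm thick, about 90 g, gourd outline 112 x 68 mm (two round lobes, short stem); dark round knob on top, 26 mm wide, 28 high. Origin: knob axis, underside; z up. Lies knob up, any yaw, near the middle of one of 3 blue open bins in a row, one template each (148 mm square inside, floor 4 mm thick, rim 30 mm over bench); which bin varies.
- board: Fixed white board, 330 x 160 x 12 mm, left or right of the bins. At one end a brown cork pad, 136 mm square, its top 14 mm over the bench; at the other a green fired sample, 10 mm thick, vase outline 109 x 68 mm (round belly, neck, lip and foot), without knob, fixed. Origin: centre of the pad, at bench height; x points along the board to the sample, whose middle is 160 mm away; z up.

How it is judged:
By the outcome, as a careful person would: the job done as asked, in the order asked, and still so for the second after the job is handed in, with the robot touching nothing.
It also fails if it takes over 40 s, if anything falls off the work surface, if the arm or the gripper's body presses on something with over 40 N, if the wrist force passes 120 N, or if a joint passes its speed limit or range.

## Working session

There is one attempt and no reset: what is moved stays moved. The work goes in short steps, Python scripts to look and compute and a tool call to move; the robot and the scene stay as the last step left them, time stands still between calls to the robot, and variables do not carry over. Pictures are saved under pics/ and viewed, at most 10 in all, crops included, and the job is handed in when it is done.

```bash
ls; mkdir -p pics
```

Create h.py:
```python
import numpy as np, cv2
from plant import ctrl, probe_bus, read_camera
from scipy.spatial.transform import Rotation as R
def shot(name, fn=None):
    c=read_camera(name)
    if fn: cv2.imwrite('pics/'+fn, c['pixels'][:,:,::-1])
    return c
def rays(c,uv):
    p=cv2.undistortPoints(np.array(uv,float).reshape(-1,1,2),np.array(c['camera_matrix']),np.array(c['dist_coeffs']))[:,0]
    d=np.c_[p,np.ones(len(p))]
    return np.array(c['xyz']), R.from_quat(c['orientation']).apply(d)
def plane(c,uv,z):
    o,d=rays(c,uv); return o+d*((z-o[2])/d[:,2])[:,None]
```

Run:
```python
from h import *
a=shot('scene','s1.png');b=shot('side','d1.png')
for c in(a,b):print(c['xyz'],c['orientation'])
s=probe_bus.get_state();print(s['time'],s['eef_pos'],s['tcp_rot'],s['opening'])
print(R.from_quat(s['tcp_rot']).as_matrix().round(3))
```

```text
pics
plant.py
[ 1.44001949 -0.40109888  0.93339488] [ 0.75821766  0.50514159 -0.23429548 -0.33918075]
[ 0.41988404 -1.10863817  0.71638475] [ 0.87274475 -0.0338301   0.00994848 -0.48690159]
0.1 [ 0.29934432 -0.60423433  0.19367457] [ 9.73691663e-01  2.27866988e-01 -9.57224834e-05 -1.08242502e-03] 0.9937291050076125
[[ 0.896  0.444 -0.001]
 [ 0.444 -0.896  0.002]
 [ 0.    -0.002 -1.   ]]
```

View pics/s1.png

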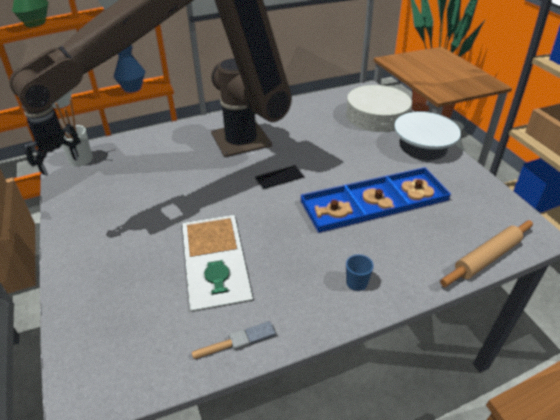

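View pics/d1.png

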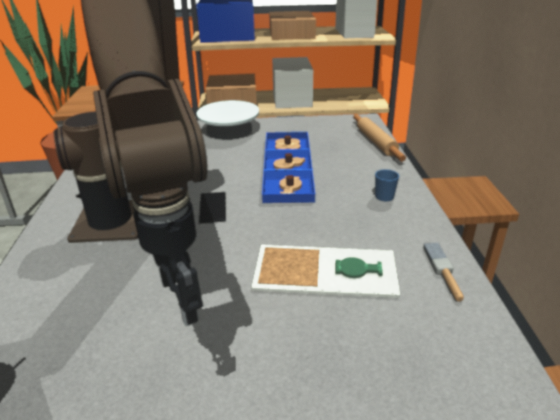

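The scene view shows the board (pad about (212,238), sample (216,277)) and three bins with templates at (333,209), (377,198) and (418,188). The last one is the flower. In the side view they are at (290,184), (289,161) and (288,143). Next I'll measure them and enlarge the bins.

Create m.py:
```python
from h import *
def blobs(m,amin):
    cs,_=cv2.findContours(m.astype(np.uint8),cv2.RETR_EXTERNAL,cv2.CHAIN_APPROX_NONE)
    return [k[:,0] for k in cs if cv2.contourArea(k)>amin]
def area_c(p):
    m=cv2.moments(p.astype(np.float32).reshape(-1,1,2)*1000); return np.array([m['m10'],m['m01']])/m['m00']/1000
if __name__=='__main__':
  for n,(x0,y0,x1,y1) in dict(scene=(170,160,460,310),side=(245,125,405,300)).items():
    c=shot(n); I=c['pixels']; h=cv2.cvtColor(I,cv2.COLOR_RGB2HSV); H,S,V=h[...,0],h[...,1],h[...,2]
    roi=np.zeros(H.shape,bool); roi[y0:y1,x0:x1]=1
    for nm,m,z,am in (('wood/cork',(H<20)&(S>70)&(V>80),.016,60),('green',(H>55)&(H<95)&(S>80),.022,60),('white',(S<40)&(V>185),.012,300)):
      for k in blobs(m&roi,am):
        p=plane(c,k,z if nm!='wood/cork' or cv2.contourArea(k)<900 else .014)[:,:2].astype(np.float32)
        r=cv2.minAreaRect(p); print(n,nm,k.mean(0).round(),'areac',area_c(p).round(4),'rect',np.round(r[0],4),np.round(r[1],4),round(r[2],1))
    for k in blobs((V<70)&(S<150)&roi,4): 
        if len(k)<80: print(n,'dark',k.min(0),k.max(0))
    if n=='scene': a=I[165:235,295:455]
    else: b=I[125:205,255:320]
  cv2.imwrite('pics/z1.png',np.vstack([cv2.resize(a,(640,280),interpolation=3),cv2.copyMakeBorder(cv2.resize(b,None,fx=4,fy=4,interpolation=3),0,0,0,380,0)])[:,:,::-1])
```

```bash
python3 m.py
```

```text
scene wood/cork [452. 274.] areac [0.8917 0.3005] rect [0.8893 0.3102] [0.0318 0.1132] 22.1
scene wood/cork [210. 237.] areac [ 0.4882 -0.2511] rect [ 0.488 -0.251] [0.1326 0.1307] 80.9
scene wood/cork [333. 209.] areac [0.5255 0.137 ] rect [0.5202 0.1335] [0.108 0.071] 66.8
scene wood/cork [377. 198.] areac [0.5303 0.2826] rect [0.533  0.2813] [0.0992 0.0667] 2.7
scene wood/cork [418. 189.] areac [0.5413 0.434 ] rect [0.5407 0.4352] [0.0889 0.0889] 86.3
scene green [217. 277.] areac [ 0.6441 -0.2771] rect [ 0.6502 -0.2762] [0.0613 0.1077] 88.6
scene white [214. 263.] areac [ 0.5708 -0.2652] rect [ 0.5708 -0.265 ] [0.1598 0.3317] 80.4
scene dark [441 300] [459 309]
scene dark [355 275] [368 289]
side wood/cork [290. 267.] areac [ 0.4866 -0.2497] rect [ 0.4867 -0.2495] [0.1333 0.1327] 80.5
side wood/cork [290. 184.] areac [0.5216 0.143 ] rect [0.5225 0.1417] [0.1009 0.0589] 86.1
side wood/cork [289. 162.] areac [0.526  0.2867] rect [0.5298 0.2879] [0.0672 0.0942] 84.3
side wood/cork [287. 144.] areac [0.5354 0.4429] rect [0.5354 0.4467] [0.0708 0.0806] 84.2
side wood/cork [387. 138.] areac [0.9084 0.4651] rect [0.8781 0.4442] [0.3296 0.1795] 73.2
side green [358. 267.] areac [ 0.6382 -0.2784] rect [ 0.646  -0.2793] [0.0585 0.103 ] 84.5
side white [327. 270.] areac [ 0.5707 -0.2632] rect [ 0.5709 -0.263 ] [0.1702 0.3354] 80.8
side dark [288 179] [292 184]
side dark [286 156] [291 161]
side dark [286 139] [289 142]
side dark [388 125] [391 129]
side dark [245 125] [251 135]
```

View pics/z1.png

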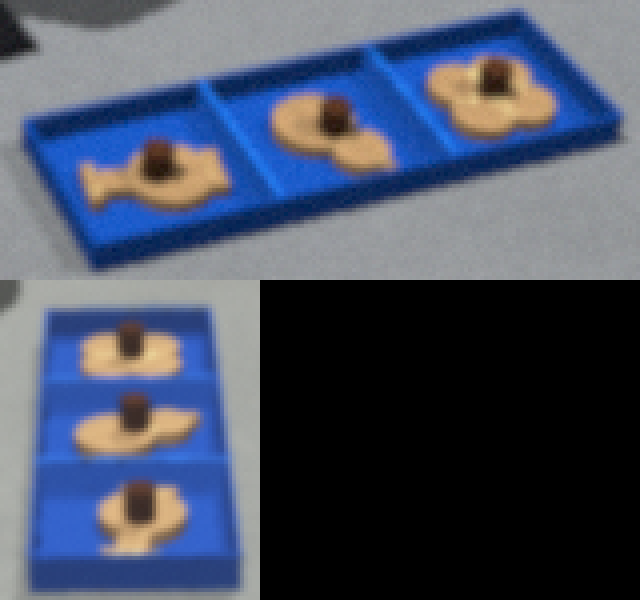

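The nearest bin, at about (0.523, 0.14), holds the vase: it has a flared lip, a belly and a foot. The middle one is the gourd and the far one the flower. I'll triangulate its knob from both views: top at crop (158,145) in scene and (140,487) in side.

Run:
```python
from h import *
a=shot('scene');b=shot('side')
def tri(u,v):
    o1,d1=rays(a,[u]);o2,d2=rays(b,[v]);d1=d1[0];d2=d2[0]
    t=np.linalg.lstsq(np.c_[d1,-d2],o2-o1,rcond=None)[0];p,q=o1+d1*t[0],o2+d2*t[1]
    return ((p+q)/2).round(4),np.linalg.norm(p-q).round(4)
k,g=tri((295+158/4-.4,165+145/4-.4),(255+35-.4,125+(487-280)/4-.4));print('top',k,g)
print('bottom',tri((295+158/4-.4,165+175/4-.4),(255+35-.4,125+(520-280)/4-.4)))
s=probe_bus.get_state();T=R.from_quat(s['tcp_rot'])
t=np.array([k[0],k[1],.195]);print(T.inv().apply(t-s['eef_pos']).round(4))
```

```text
top [0.5193 0.1348 0.0454] 0.0003
bottom (array([0.5195, 0.137 , 0.0151]), np.float64(0.0013))
[ 5.252e-01 -5.651e-01 -1.000e-04]
```

Units first: shifts go in shares of 75 cm and turns go in shares of 90 degrees. So -0.565 m / 0.75 = -0.7533, 0.525 m / 0.75 = 0.7.

{"method": "run_rows", "body": {"offsets": "0.7,-0.7533,0,0,0,0,0.8\n0.7,-0.7533,0,0,0,0,0.8\n0.7,-0.7533,0,0,0,0,0.8\n0.7,-0.7533,0,0,0,0,0.8\n0.7,-0.7533,0,0,0,0,0.8\n0.7,-0.7533,0,0,0,0,0.8\n0.7,-0.7533,0,0,0,0,0.8\n0.7,-0.7533,0,0,0,0,0.8\n0.7,-0.7533,0,0,0,0,0.8\n0.7,-0.7533,0,0,0,0,0.8", "grip_n": 40}}

```text
time: 1.55
eef_pos: [0.478, -0.0038, 0.1954]
tcp_rot: [0.974, 0.228, 0.001, 0.0]
contact_force: [2.0, -0.3, -0.4]
opening: 0.802
finger_force: 0.0
```

Run:
```python
from h import *
s=probe_bus.get_state();T=R.from_quat(s['tcp_rot']);print(s['qpos'],T.as_matrix().round(3))
print(T.inv().apply(np.array([.5194,.136,.195])-s['eef_pos']).round(4))
```

```text
[-2.20521040e-01 -1.61675198e-01  2.04655420e+00 -8.36040568e-05
  1.25529289e+00  8.90563602e-01] [[ 0.896  0.444  0.001]
 [ 0.444 -0.896 -0.   ]
 [ 0.001  0.001 -1.   ]]
[ 0.0991 -0.1069  0.0004]
```

Scaled: -0.107 m / 0.75 = -0.1427, 0.099 m / 0.75 = 0.132.

{"method": "run_rows", "body": {"offsets": "0.132,-0.1427,0,0,0,0,0.8\n0.132,-0.1427,0,0,0,0,0.8\n0.132,-0.1427,0,0,0,0,0.8\n0.132,-0.1427,0,0,0,0,0.8"}}

```text
time: 2.05
eef_pos: [0.5188, 0.1354, 0.1948]
tcp_rot: [0.973, 0.229, -0.0, 0.0]
contact_force: [-0.0, -0.8, -0.2]
opening: 0.8
finger_force: 0.0
```

Run:
```python
from h import *
s=probe_bus.get_state();T=R.from_quat(s['tcp_rot']);print(s['qpos'],s['eef_pos'])
c=shot('wrist','w1.png');print(c['xyz'],R.from_quat(c['orientation']).as_matrix().round(2),c['camera_matrix'])
```

```text
[ 6.60446051e-02 -2.05424221e-02  1.91704824e+00 -1.79769804e-04
  1.24540750e+00  1.17404983e+00] [0.51881338 0.13538642 0.19480046]
[0.58803105 0.16963369 0.37482358] [[ 0.45 -0.85 -0.27]
 [-0.9  -0.43 -0.13]
 [-0.    0.3  -0.95]] [[368.08985643   0.         279.23572382]
 [  0.         368.08985643 211.69575703]
 [  0.           0.           1.        ]]
```

View pics/w1.png

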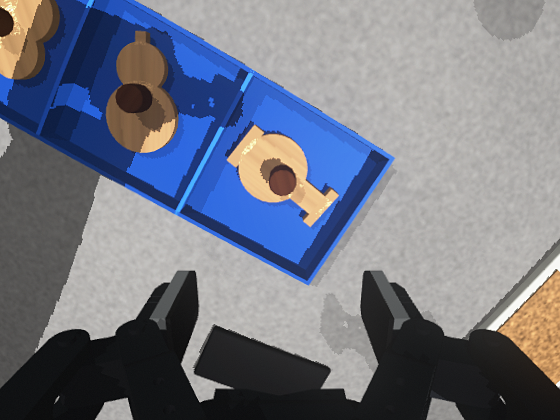

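The wrist view shows the vase in the end bin: knob top at (283,180), lip at (320,207), foot at (243,145). The gourd is in the next bin. I'll measure the knob and the axis.

Run:
```python
from h import *
from m import blobs,area_c
c=shot('wrist');I=c['pixels'];h=cv2.cvtColor(I,cv2.COLOR_RGB2HSV);H,S,V=h[...,0],h[...,1],h[...,2].astype(int)
roi=np.zeros(H.shape,bool);roi[115:235,220:345]=1
red=((H<20)|(H>170))&(S>60)
k=max(blobs(red&roi,300),key=len);p=plane(c,k,.016)[:,:2].astype(np.float32);r=cv2.minAreaRect(p);print('outline',area_c(p),r)
t=plane(c,[(320,207),(243,145)],.016);print('foot->lip yaw',np.degrees(np.arctan2(*(t[0]-t[1])[[1,0]])))
roi[:]=0;roi[160:200,263:302]=1
for k in blobs(red&(V<140)&roi,150):
    (u,v),rad=cv2.minEnclosingCircle(k);print('knob',u,v,rad,'z44',plane(c,[(u,v)],.044)[0].round(4))
print('by eye',plane(c,[(283.5,179.5)],.044)[0].round(4), 'diam px',.026*368/.34)
s=probe_bus.get_state();print(s['eef_pos'])
```

```text
outline [0.52312711 0.14040069] ((0.5210011601448059, 0.13222648203372955), (0.1090245172381401, 0.06761932373046875), 76.66468811035156)
foot->lip yaw -102.93670451779678
knob 276.5 175.5 20.554903030395508 z44 [0.5248 0.14   0.044 ]
by eye [0.5243 0.1326 0.044 ] diam px 28.14117647058823
[0.51862009 0.13361286 0.19478254]
```

Run:
```python
from h import *
c=shot('wrist');I=c['pixels']
cv2.imwrite('pics/w2.png',cv2.resize(I[150:210,250:320],None,fx=8,fy=8,interpolation=3)[:,:,::-1])
def proj(P):
    q=R.from_quat(c['orientation']).inv();rv=q.as_rotvec();return cv2.projectPoints(np.array(P,float),rv,-q.apply(c['xyz']),np.array(c['camera_matrix']),np.array(c['dist_coeffs']))[0][:,0]
for P in ([.5193,.135,.044],[.5193,.135,.016],[.5243,.1326,.044]):print((proj([P])-[250,150])*8+4)
```

```text
[[228.93165489 265.99401779]]
[[229.64194827 215.33027846]]
[[267.00128763 236.87280215]]
```

View pics/w2.png

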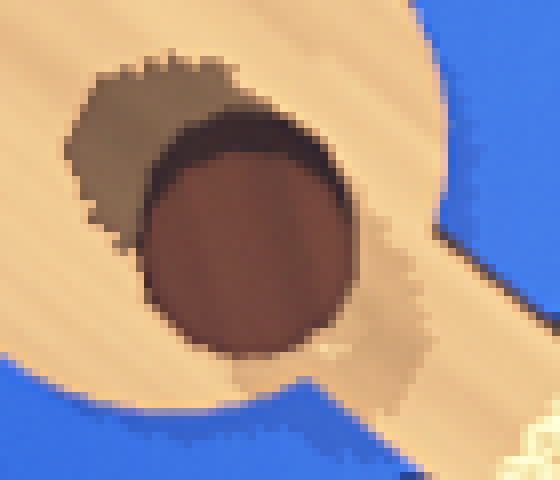

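The knob top's centre is at crop (248,252), which gives about (0.5217, 0.134). Triangulation agrees to 3 mm, and the outline measures 109x68 mm. Now to grasp.

Scaled: 0.174 m / 0.75 = 0.232, 0.15 m / 0.75 = 0.2.

{"method": "run_rows", "body": {"offsets": "0.004,0.0013,0.08,0,0,0,0.8\n0.004,0.0013,0.16,0,0,0,0.8\n0.004,0.0013,0.2,0,0,0,0.8\n0.004,0.0013,0.232,0,0,0,0.8\n0.004,0.0013,0.232,0,0,0,0.8\n0.004,0.0013,0.232,0,0,0,0\n0.004,0.0013,0.232,0,0,0,0\n0.004,0.0013,0.232,0,0,0,0\n0.004,0.0013,0.232,0,0,0,0\n0.004,0.0013,0.232,0,0,0,0", "grip_n": 50}}

```text
time: 3.45
eef_pos: [0.5221, 0.1346, 0.0211]
tcp_rot: [0.974, 0.228, 0.0, 0.0]
contact_force: [0.0, -0.3, 0.5]
opening: 0.002
finger_force: 0.0
```

The gripper shut without catching the knob, so I'll look at what happened.

Run:
```python
from h import *
c=shot('wrist')['pixels'];a=shot('scene')['pixels'];b=shot('side')['pixels']
t=np.hstack([cv2.resize(a[160:240,290:390],(400,320),interpolation=3),cv2.resize(b[130:210,240:340],(400,320),interpolation=3)])
cv2.imwrite('pics/g1.png',np.vstack([t,cv2.copyMakeBorder(cv2.resize(c[140:420,100:460],(360,280)),0,0,0,440,0)])[:,:,::-1])
```

```text
(no output)
```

View pics/g1.png

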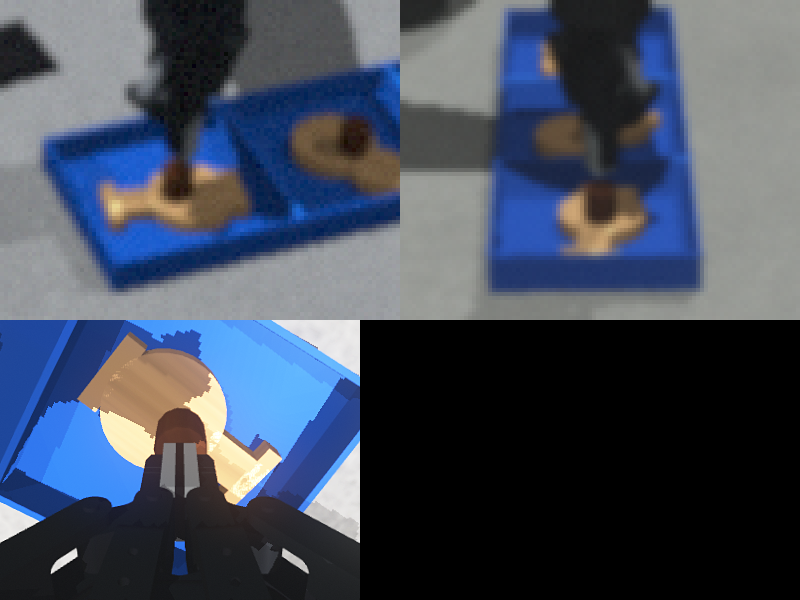

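Run:
```python
from h import *
def proj(c,P):
    q=R.from_quat(c['orientation']).inv();return cv2.projectPoints(np.array([P],float),q.as_rotvec(),-q.apply(c['xyz']),np.array(c['camera_matrix']),np.array(c['dist_coeffs']))[0][0,0].round(1)
a,b,w=shot('scene'),shot('side'),shot('wrist')
for P in ([.5221,.1346,.0211],[.5221,.1346,.044],[.5218,.1338,.044],[.5221,.1346,.06]):
    u,v,x=proj(a,P),proj(b,P),proj(w,P)
    print(P,'in g1 crop: scene',(u-[290,160])*4,'side',(v-[240,130])*4+[400,0],'wrist',x-[100,140]+[0,320])
s=probe_bus.get_state();print(s['eef_pos'],s['contact_force'],s['opening'],s['finger_force'],w['xyz'])
from m import blobs
# triangulate the knob again: wrist top centre and scene
```

```text
[0.5221, 0.1346, 0.0211] in g1 crop: scene [176.  189.6] side [602.4 213.6] wrist [179.  428.8]
[0.5221, 0.1346, 0.044] in g1 crop: scene [177.6 166.8] side [602.4 187.2] wrist [178.9 448.1]
[0.5218, 0.1338, 0.044] in g1 crop: scene [176.8 166.8] side [602.  187.6] wrist [180.2 449.3]
[0.5221, 0.1346, 0.06] in g1 crop: scene [179.2 150.8] side [602.  168.4] wrist [178.9 464.6]
[0.5219395  0.13448759 0.02085931] [ 0.20907093 -1.02244048 -0.92740192] -0.0001021459406854155 0.0 [0.59123975 0.16851548 0.20089961]
```

Both outside views put the shut fingertips at the knob's top, z about 0.045, while the reported TCP is at 0.021. I'll compare the start pictures with the reported TCP to check for a tool-length error.

Run:
```python
from h import *
def proj(c,P):
    q=R.from_quat(c['orientation']).inv();return cv2.projectPoints(np.array([P],float),q.as_rotvec(),-q.apply(c['xyz']),np.array(c['camera_matrix']),np.array(c['dist_coeffs']))[0][0,0].round(1)
a,b=shot('scene'),shot('side')
for dz in (0,.013,.03,.045):print(dz,proj(a,[.2993,-.6042,.1937+dz]),proj(b,[.2993,-.6042,.1937+dz]))
A=cv2.imread('pics/s1.png')[110:180,20:95];B=cv2.imread('pics/d1.png')[240:330,150:220]
cv2.imwrite('pics/f1.png',np.hstack([cv2.resize(A,(375,350),interpolation=0),cv2.resize(B,(350,450),interpolation=0)[100:]]))
```

```text
0 [ 65.6 181.1] [184.8 327.5]
0.013 [ 64.1 177.4] [183.7 321.4]
0.03 [ 62.2 172.5] [182.1 313.3]
0.045 [ 60.5 168.1] [180.7 305.9]
```

View pics/f1.png

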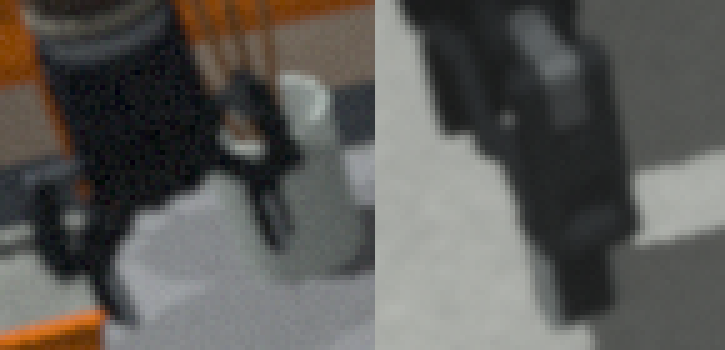

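Averaging the open tips in the scene view gives about (59.5,167), roughly 45 mm above the reported TCP. With 13 mm of that from swing-back, the real fingertips end about 25–30 mm short of the reported TCP. That agrees with the miss, so I'll open, go 22 mm lower and close again.

Scaled: 0.022 m / 0.75 = 0.0293, -0.01 m / 0.75 = -0.0133.

{"method": "run_rows", "body": {"offsets": "0,0,-0.0133,0,0,0,0.8\n0,0,-0.0133,0,0,0,0.8\n0,0,-0.0133,0,0,0,0.8\n0,0,0.0133,0,0,0,0.8\n0,0,0.0293,0,0,0,0.8\n0,0,0.0293,0,0,0,0.8"}}

```text
time: 4.6
eef_pos: [0.5207, 0.1344, -0.0025]
tcp_rot: [0.974, 0.228, -0.002, -0.0]
contact_force: [0.3, 0.0, 0.2]
opening: 0.798
finger_force: 0.0
```

{"method": "run_rows", "body": {"offsets": "0,0,0,0,0,0,0\n0,0,0,0,0,0,0\n0,0,0,0,0,0,0\n0,0,0,0,0,0,0\n0,0,0,0,0,0,0", "grip_n": 50}}

```text
time: 5.22
eef_pos: [0.5228, 0.1345, -0.0001]
tcp_rot: [0.974, 0.228, 0.001, 0.0]
contact_force: [-1.6, -0.5, 5.4]
opening: 0.271
finger_force: 49.0
```

Gripped. Now lift and turn by +93° in the world, which is rz = -1.63.

Scaled: -0.12 m / 0.75 = -0.16, -0.1 m / 0.75 = -0.1333, -1.44 rad / 1.5708 = -0.9167.

{"method": "run_rows", "body": {"offsets": "0,0,-0.0667,0,0,0,0\n0,0,-0.1333,0,0,0,0\n0,0,-0.16,0,0,-0.1146,0\n0,0,-0.16,0,0,-0.2292,0\n0,0,-0.16,0,0,-0.3438,0\n0,0,-0.16,0,0,-0.4584,0\n0,0,-0.16,0,0,-0.573,0\n0,0,-0.16,0,0,-0.6875,0\n0,0,-0.16,0,0,-0.8021,0\n0,0,-0.16,0,0,-0.9167,0"}}

```text
time: 6.48
eef_pos: [0.5213, 0.1345, 0.1179]
tcp_rot: [0.579, 0.815, -0.0, -0.001]
contact_force: [-0.7, 0.2, -0.5]
opening: 0.273
finger_force: 49.2
```

Run:
```python
from h import *
s=probe_bus.get_state();T=R.from_quat(s['tcp_rot']);print(s['qpos'].round(3),T.as_matrix().round(3))
print(T.inv().apply(np.array([.4875,-.250,.12])-s['eef_pos']).round(4))
```

```text
[ 0.064  0.065  1.978  0.     1.1   -0.271] [[-0.329  0.944 -0.002]
 [ 0.944  0.329 -0.   ]
 [ 0.    -0.001 -1.   ]]
[-0.352  -0.1583 -0.002 ]
```

Scaled: -0.352 m / 0.75 = -0.4693, -0.158 m / 0.75 = -0.2107, -0.19 rad / 1.5708 = -0.121.

{"method": "run_rows", "body": {"offsets": "-0.4693,-0.2107,0,0,0,-0.0637,0\n-0.4693,-0.2107,0,0,0,-0.121,0\n-0.4693,-0.2107,0,0,0,-0.121,0\n-0.4693,-0.2107,0,0,0,-0.121,0\n-0.4693,-0.2107,0,0,0,-0.121,0\n-0.4693,-0.2107,0,0,0,-0.121,0\n-0.4693,-0.2107,0,0,0,-0.121,0\n-0.4693,-0.2107,0,0,0,-0.121,0"}}

```text
time: 7.48
eef_pos: [0.4856, -0.2495, 0.1181]
tcp_rot: [0.503, 0.864, 0.0, -0.001]
contact_force: [-0.2, 0.1, -0.5]
opening: 0.271
finger_force: 49.2
```

Run:
```python
from h import *
s=probe_bus.get_state();print(s['contact_force'],s['wrist_torque'])
c=shot('wrist')['pixels'];a=shot('scene')['pixels'];b=shot('side')['pixels']
t=np.hstack([cv2.resize(a[160:310,150:300],(300,300)),cv2.resize(b[180:300,220:400],(450,300))])
cv2.imwrite('pics/p1.png',np.vstack([t,cv2.copyMakeBorder(cv2.resize(c,(400,300)),0,0,0,350,0)])[:,:,::-1]);cv2.imwrite('wfull.png',c[:,:,::-1])
```

```text
[-0.15396991  0.09068713 -0.52014515] [-0.01385106 -0.0299223  -0.03274778]
```

View pics/p1.png

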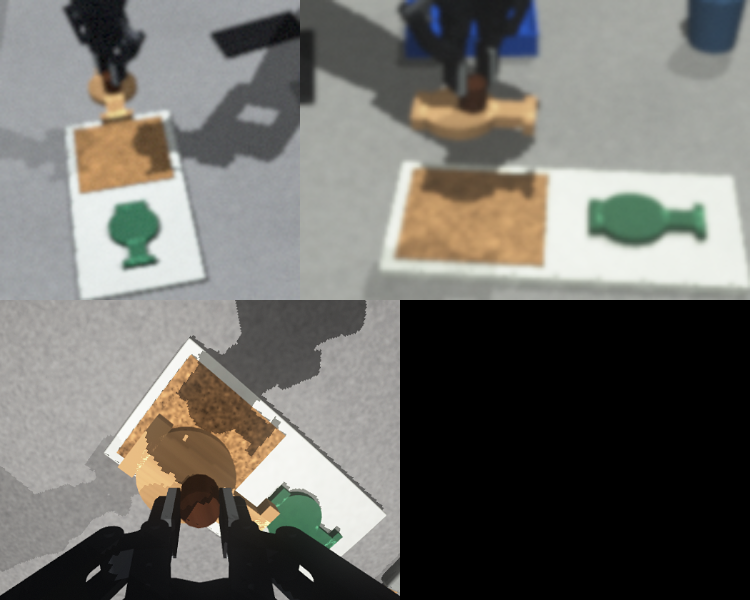

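The template is held level over the pad, lip toward the sample and parallel to it. I'll measure the carried template's offset from the TCP before lowering: knob top in the wrist view, wood outline in the side view against the grey bench.

Run:
```python
from h import *
from m import blobs,area_c
s=probe_bus.get_state();print(s['eef_pos'])
c=shot('side');h=cv2.cvtColor(c['pixels'],cv2.COLOR_RGB2HSV);H,S,V=h[...,0],h[...,1],h[...,2]
roi=np.zeros(H.shape,bool);roi[200:244,255:325]=1
k=max(blobs((H<20)&(S>70)&(V>80)&roi,60),key=len);print(k.min(0),k.max(0))
p=plane(c,k,.134)[:,:2].astype(np.float32);print('side wood',area_c(p),cv2.minAreaRect(p))
w=shot('wrist');h=cv2.cvtColor(w['pixels'],cv2.COLOR_RGB2HSV);H,S,V=h[...,0],h[...,1],h[...,2]
roi[:]=0;roi[225:330,245:315]=1
k=max(blobs(((H<12)|(H>170))&(S>90)&(V>30)&(V<130)&roi,100),key=len)
print('knob bbox',k.min(0),k.max(0))
for v in (280,285,290,295):print(v,plane(w,[(279.5,v)],.162)[0].round(4))
cv2.imwrite('pics/k1.png',cv2.resize(w['pixels'][225:330,225:335],None,fx=5,fy=5,interpolation=0)[:,:,::-1])
```

```text
[ 0.48616825 -0.24785927  0.11842141]
[264 216] [314 235]
side wood [ 0.47971099 -0.25700742] ((0.4842713475227356, -0.25822779536247253), (0.07396532595157623, 0.10998569428920746), 79.19482421875)
knob bbox [252 247] [307 318]
280 [ 0.485  -0.2443  0.162 ]
285 [ 0.4862 -0.2463  0.162 ]
290 [ 0.4874 -0.2483  0.162 ]
295 [ 0.4885 -0.2504  0.162 ]
```

View pics/k1.png

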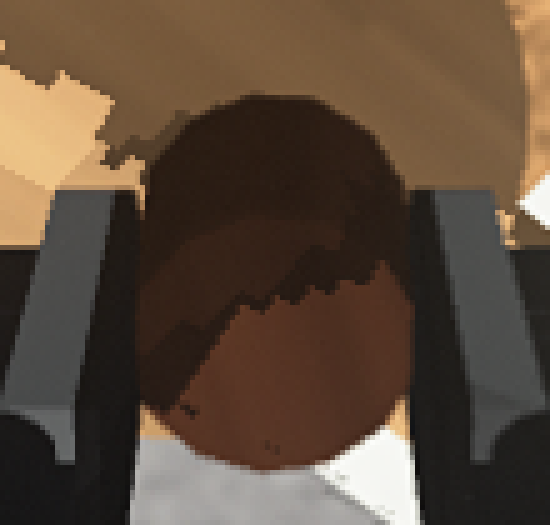

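The knob's top disc is centred at wrist pixel (279.5,293.5), or (0.488, -0.250). The pad centre is (0.4875, -0.250), so it needs no shift and I can lower it.

Scaled: 0.107 m / 0.75 = 0.1427, 0.106 m / 0.75 = 0.1413.

{"method": "run_rows", "body": {"offsets": "0,0,0.0667,0,0,0,0\n0,0,0.12,0,0,0,0\n0,0,0.1333,0,0,0,0\n0,0,0.1387,0,0,0,0\n0,0,0.1413,0,0,0,0\n0,0,0.1427,0,0,0,0\n0,0,0.1427,0,0,0,0"}}

```text
time: 8.6
eef_pos: [0.4867, -0.2501, 0.0128]
tcp_rot: [0.502, 0.865, -0.0, 0.001]
contact_force: [-0.4, -0.0, -2.2]
opening: 0.269
finger_force: 49.3
```

Scaled: 0.003 m / 0.75 = 0.004, 0.002 m / 0.75 = 0.0027.

{"method": "run_rows", "body": {"offsets": "0,0,0.0013,0,0,0,0\n0,0,0.0027,0,0,0,0\n0,0,0.004,0,0,0,0\n0,0,0.004,0,0,0,0"}}

```text
time: 9.1
eef_pos: [0.4863, -0.2498, 0.0099]
tcp_rot: [0.502, 0.865, -0.0, -0.0]
contact_force: [-2.4, 1.8, 5.2]
opening: 0.267
finger_force: 49.9
```

Contact at 5 N. Now release slowly, rise straight up and check.

Scaled: -0.2 m / 0.75 = -0.2667, -0.17 m / 0.75 = -0.2267.

{"method": "run_rows", "body": {"offsets": "0,0,0,0,0,0,0.4\n0,0,0,0,0,0,0.6\n0,0,0,0,0,0,0.7\n0,0,0,0,0,0,0.7\n0,0,-0.0667,0,0,0,0.7\n0,0,-0.1467,0,0,0,0.7\n0,0,-0.2267,0,0,0,0.7\n0,0,-0.2667,0,0,0,0.7\n0,0,-0.2667,0,0,0,0.7"}}

```text
time: 10.22
eef_pos: [0.4878, -0.2508, 0.2125]
tcp_rot: [0.502, 0.865, -0.0, 0.004]
contact_force: [0.1, -0.4, -0.0]
opening: 0.703
finger_force: 0.0
```

Run:
```python
from h import *
c=shot('wrist');b=shot('side')['pixels'];a=shot('scene')['pixels']
cv2.imwrite('pics/e1.png',np.vstack([cv2.resize(c['pixels'],(480,360)),np.hstack([cv2.resize(b[120:300,220:400],(240,240)),cv2.resize(a[160:310,170:320],(240,240))])])[:,:,::-1])
```

```text
(no output)
```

View pics/e1.png

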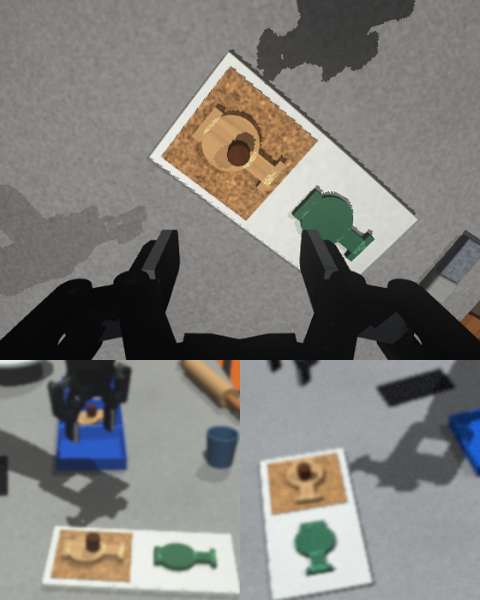

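The template lies flat, knob up, on the pad with its axis along the board. In this view the pad corners are at (232,67), (318,139), (247,219) and (162,157), and the knob top at (238,153). A numeric check follows.

Run:
```python
from h import *
c=shot('wrist');k=560/480
P=plane(c,np.array([(232,67),(318,139),(247,219),(162,157)])*k,.014);print(P.round(4),P.mean(0))
print('knob',plane(c,[(238*k,153*k)],.054))
print('foot,lip',plane(c,np.array([(208,118),(272,169)])*k,.026))
```

```text
[[ 0.4314 -0.1705  0.014 ]
 [ 0.5607 -0.1907  0.014 ]
 [ 0.5389 -0.3225  0.014 ]
 [ 0.4082 -0.303   0.014 ]] [ 0.48480535 -0.24667246  0.014     ]
knob [[ 0.48208128 -0.24553308  0.054     ]]
foot,lip [[ 0.43540223 -0.23244651  0.026     ]
 [ 0.52941582 -0.24762052  0.026     ]]
```

Knob and pad centre agree within about 3 mm, and the robot is clear of everything.

```bash
python3 -c "
from plant import ctrl, probe_bus, read_camera
print(ctrl.sign_off())"
```

```text
the job is handed in; nothing more can be done
None
```

The vase template lies flat, knob up, within about 3 mm of the cork pad's centre; the gourd and flower templates stayed in their bins, and the job was handed in at about 10 s, after a first grasp that closed above the knob and had to be repeated lower.

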